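Unclamp a drilled blank and hold it hole-up

TASK

Swing the red-handled lever of the aluminium clamping block well open (past a right angle) and take out the small beech blank. Find which end has the drilled blind hole, turn the blank so that the hole faces straight up, and hold it still in the gripper, well clear above the middle of the blue tray (hole about 15 to 20 cm above the bench), ready for the brass insert. Finish while still holding it there; leave the lever open and the other things on the bench alone.

Things in the scene. Friction and masses are not known exactly. Their poses are not given: they have to be found in the camera images.
- block: Fixed aluminium clamping block, a plate 120 (x) x 180 (y) x 18 mm high. Origin: centre of its underside, on the bench. In its top is a round socket, centred, 59 mm wide and 6 mm deep (socket floor 12 mm above the bench). The lever's pivot post, 26 mm wide, stands at y = +75 mm. It may stand left or right.
- lever (a joint): Angle of the flat steel clamp lever about the upright pivot: 0 = shut, lying across the socket along the block's -y, 2.4 = fully open. It opens clockwise seen from above: its handle goes from the block's -y side round through -x (at 1.57) towards +y. It stays where it is left; pushing it takes about 1 N at the handle.
- lever_handle (a point): Middle of the lever's red round handle, 14 mm thick and 50 mm long, 143 mm from the pivot axis, 46 mm above the bench; when shut it lies over the block's -y end, 21 mm of air beneath it.
- lever_hinge (a point): Point on the lever's vertical pivot axis, 46 mm above the bench. The lever lies level, 42 to 50 mm above the bench, 18 mm wide, and passes 2 mm over the blank.
- blank: Loose beech bar, 28 x 28 mm in section and 46 mm long, 50 to 85 g. It starts lying on its side in the block's socket, turned any way round, its upper 22 mm above the block's top. Origin: middle of the face it lies on; own x runs along its length towards the drilled end, own z is up at the start. The end at +x has the blind hole, 14 mm wide and 22 mm deep, dark inside; the end at -x is plain.
- blank_hole (a point): Centre of the mouth of the blind hole, on the blank's axis, 23 mm along own x from its middle; axes as the blank's (own x points out of the hole).
- blank_center (a point): Middle of the blank, on its long axis; axes as the blank's.
- tray: Fixed blue open tray, 170 (x) x 150 (y) x 24 mm high, wall 4 mm. Origin: centre of its underside, on the bench.
- insert: Loose brass ring 20 mm wide, 14 mm high, lying in the tray; leave alone. Origin: centre of its underside.
- glue: White glue bottle, 52 mm wide, 150 mm tall; leave alone. Origin: centre of its underside.
- screwdriver: Screwdriver lying on the bench; leave alone. Its origin is under it.
- offcut: Plywood offcut 140 x 100 x 6 mm lying flat; leave alone. Origin: centre of its underside.
- tape: Yellow roll of tape, 90 mm wide, 24 mm high; leave alone. Origin: centre of its underside.
- plain_block: Dark wooden block 46 x 28 x 28 mm without a hole, lying on the bench; leave alone. Origin: centre of its underside.
- cup: Green cup, 72 mm wide, 90 mm tall; leave alone. Origin: centre of its underside.
Things that resemble listed ones, but are neither listed nor needed, are in the scene too. Of the things like the tray, leave any that is black or green; of the rest the larger one is meant.

How it is judged:
On the way, in this order (a step that is already met when the one before it is completed fails the run):
1. the clamp lever has been swung open past a right angle (value of joint lever above 1.57 rad), for 0.2 s.
2. the blank has been lifted clear of the block in the gripper (height (world z) of blank_center above 0.07 m and contact force between the fingers and blank above 0.5 N and contact force between blank and block below 0.05 N), for 0.2 s.
3. the blank is held with its hole up (angle between blank_hole's own x axis and vertical below 0.26 rad and height (world z) of blank_hole above 0.1 m and contact force between the fingers and blank above 0.5 N), for 0.2 s.
At the end, for the whole second after the job is handed in: The blank is held still by the fingers, its hole facing up within 15 degrees, the hole's mouth 100 to 280 mm above the bench and the blank's middle within 50 mm (horizontally) of the tray's centre, touching neither tray nor insert; the lever is still open past a right angle (above 1.5 rad) (all of step 3 and height (world z) of blank_hole below 0.28 m and horizontal distance between blank_center and tray below 0.05 m and contact force between blank and tray below 0.05 N and contact force between blank and insert below 0.05 N and linear speed of blank below 0.03 m/s and value of joint lever above 1.5 rad); the arm keeps its last pose, push and grip.
It fails at once if the brass insert in the tray is moved more than 25 mm (distance of insert from where it was at the start of the episode above 0.025 m).
It fails at once if a bystander (glue bottle, screwdriver, offcut, tape, dark block or cup) is moved more than 25 mm (distance of any of glue, screwdriver, offcut, tape, plain_block, cup from where it was at the start of the episode above 0.025 m).
It also fails if it takes over 59 s, if anything falls off the work surface, if the arm or the gripper's body presses on something with over 40 N, if the wrist force passes 120 N, or if a joint passes its speed limit or range.

ROBOT

A 6-joint arm with a two-finger parallel gripper is mounted at the origin on the work surface. World frame = base frame: x ahead of the robot, y to its left, z up, the work surface at z = 0. Lengths are in m, angles in rad, forces in N, time in s.
With the tool pointing down it reaches from about 0.3 to 0.85 m from the base axis. Payload 5.4 kg.
Tool frame: the origin (TCP) lies at the very end of the fingers, on their centre line; the grasp point (between the pads) lies 19 mm behind it; z points along the fingers, y is the line along which they close (so a half turn about z gives the same grasp; the last joint's range is limited). The gripper opens to 85 mm and grips with 20 to 120 N. Pads are 22 mm wide; open, the fingers measure 114 mm over their backs; the gripper's body (76 mm by 85 mm) begins 54 mm behind the grasp point. The pads swing forward as they close: fully open they stand 13 mm farther back than shut.
Start: joints at [0.983, 0.158, 1.597, -0, 1.386, -0.21], TCP at [0.212, 0.534, 0.231] pointing down, gripper open.
Joint ranges: [-2.91, 2.91], [-0.94, 2.29], [0.18, 2.7], [-1.29, 4.43], [0.17, 2.64], [-3, 3]. Speed limits (rad/s): [2.57, 2.57, 3.14, 3.14, 3.14, 3.14].

INTERFACE

Orientations are given as a 3x3 rotation matrix whose columns are the frame's x, y, z axes.
In Python, from rig import r gives the robot as it stands.
- The arm moves only by the tool play_rows, never from a script. Its argument "targets" is a list of rows, each a list of 7 numbers: the shift along the world's x, y, z normalised to -1 to 1, where 1 is 100 mm, then the turn, a rotation vector about the world's x, y, z normalised to -1 to 1, where 1 is 90 degrees, then the opening, from -1 (shut) to 1 (fully open). In form: [[dx, dy, dz, ax, ay, az, gripper], ...]. A call has 1 to 10 rows; each row is the pose to reach, as a shift and turn from the pose commanded when the call began; what a row does not reach only later rows make up. A row lasts 1/10 s, in which the tool goes at most 50 mm and 8.59 degrees, less where a joint would pass 70% of its speed; a pose out of reach is approached as far as the arm can. A call with a number of a shift or a turn outside -1 to 1 is refused whole. A call with a gripper value outside its range is refused whole. The fingers move at their own pace and stop on an object; "grip_force" is the grip in N (left out, the last holds). Time passes only in rows, so rows that repeat a pose let the fingers close. It gives the time, the measured TCP pose, the force, the opening and the grip force at its end, in the units of the state.
- r.read_state(): the state, without advancing time (a new reading comes with each control period).
- r.read_camera(name): name is "scene" or "top" or "wrist"; returns the picture (480x640x3 uint8, red, green, blue); there is no depth.
- r.camera_params(name): a dict with "mtx" (3x3 intrinsics, pixels), "R" (3x3) and "t" (3): a world point X has camera coordinates R X + t. Camera axes: x right, y down, z forward; pixel columns grow to the right and rows downward; lengths in m; the calibration is good to about 2 mm. A picture is of the moment at which its call begins: read the wrist's pose just before it. camera_params takes no time and is no camera call; for the wrist camera it gives the pose at the moment of the call.
- r.finish_job(): hands the job in; it is judged then, once.
Trained networks look in the newest picture that a camera, given by its name, has taken for a name from the list of things; names that differ only in an ending like _2 or _b are one class to them, and where a whole thing is asked for, a point or a joint stands for the part that bears it (a point fixed in the world has none). Each returns a list of dicts, best first, with "p" (0 to 1); they miss things now and then, are a little off and sometimes report something else, mostly with a low value. They report only what shows in the picture. A call takes as long as a camera call. They do not tell look-alikes from the thing itself.
- r.find_in(target, camera): "pixel" ([column, row] in pixels, amid what is visible of it).
- r.tip_of(target, camera): "pixel" ([column, row] in pixels: a listed point, or the origin of a listed thing).
The state is a dict: "time": time; "joints": joint angles; "qvel": joint speeds; "tau": joint torques, N m; "tool_pos": TCP position; "tcp_rot": TCP orientation; "wrist_force": force on the tool from outside, world axes, zero at the start; "moment": the same for the moment, N m; "finger_gap": opening from 0.0 (shut) to 1.0 (fully open); "grip_force": force on a finger pad.
Only numpy, scipy, OpenCV 4.12 (cv2) and the standard library are available. Lean on these libraries where they do the work, as an engineer would, in place of code of your own. Each camera call takes 0.05 s, during which the arm holds its last target. There are 200 camera calls.

## Working session

There is one attempt and no reset: what is moved stays moved. The work goes in short steps, Python scripts to look and compute and a tool call to move; the robot and the scene stay as the last step left them, time stands still between calls to the robot, and variables do not carry over. Pictures are saved under pics/ and viewed, at most 10 in all, crops included, and the job is handed in when it is done.

Besides the shell and the picture viewer there is one more tool, called after "Request:" as name([rows], argument=value, ...), one row to a line, values as JSON. play_rows: Moves the arm, as the interface text tells. Its arguments: {"type":"object","properties":{"targets":{"type":"array"},"grip_force":{"type":"number"}},"required":["targets"]}

```bash
ls; mkdir -p pics
cat > h.py <<'E'
import numpy as np, cv2
from rig import r
def snap(c,fn=None):
    im=r.read_camera(c)
    if fn: cv2.imwrite('pics/'+fn,im[:,:,::-1])
    return im
def ray(px,z,c):
    p=r.camera_params(c);R=np.array(p['R']);t=np.array(p['t'])
    o=-R.T@t; d=R.T@np.linalg.inv(np.array(p['mtx']))@np.array([px[0],px[1],1.])
    return o+d*(z-o[2])/d[2]
def proj(X,c):
    p=r.camera_params(c);q=np.array(p['mtx'])@(np.array(p['R'])@np.array(X)+np.array(p['t']));return q[:2]/q[2]
E
python3 - <<'E'
from h import *
a=snap('top','top.png');b=snap('scene','scene.png')
for n,z in [('block',.018),('lever_handle',.046),('lever_hinge',.046),('blank',.012),('blank_hole',.026),('blank_center',.026),('tray',0),('insert',0),('glue',0),('plain_block',0),('cup',0),('tape',0),('offcut',0),('screwdriver',0)]:
    for c in ['top']:
        print(n,[(np.round(d['pixel']).tolist(),round(d['p'],2),ray(d['pixel'],z,c).round(3)[:2].tolist()) for d in r.tip_of(n,c)][:4])
E
```

```text
pics
block [([254.0, 243.0], 0.96, [0.507, 0.186])]
lever_handle [([268.0, 238.0], 0.64, [0.517, 0.137]), ([248.0, 238.0], 0.28, [0.52, 0.199])]
lever_hinge [([222.0, 249.0], 0.78, [0.487, 0.281])]
blank [([252.0, 246.0], 0.54, [0.499, 0.193])]
blank_hole [([245.0, 238.0], 0.62, [0.522, 0.214])]
blank_center [([250.0, 244.0], 0.51, [0.504, 0.198])]
tray [([387.0, 308.0], 0.96, [0.294, -0.233]), ([370.0, 240.0], 0.78, [0.512, -0.187]), ([371.0, 168.0], 0.59, [0.755, -0.197]), ([502.0, 296.0], 0.55, [0.327, -0.606])]
insert [([386.0, 230.0], 0.46, [0.547, -0.239])]
glue [([161.0, 216.0], 0.76, [0.602, 0.489])]
plain_block [([167.0, 263.0], 0.54, [0.448, 0.466])]
cup [([312.0, 179.0], 0.91, [0.718, -0.0]), ([159.0, 214.0], 0.23, [0.61, 0.497])]
tape [([465.0, 209.0], 0.87, [0.611, -0.502])]
offcut [([259.0, 174.0], 0.61, [0.74, 0.172])]
screwdriver [([441.0, 250.0], 0.83, [0.477, -0.416])]
```

View pics/top.png

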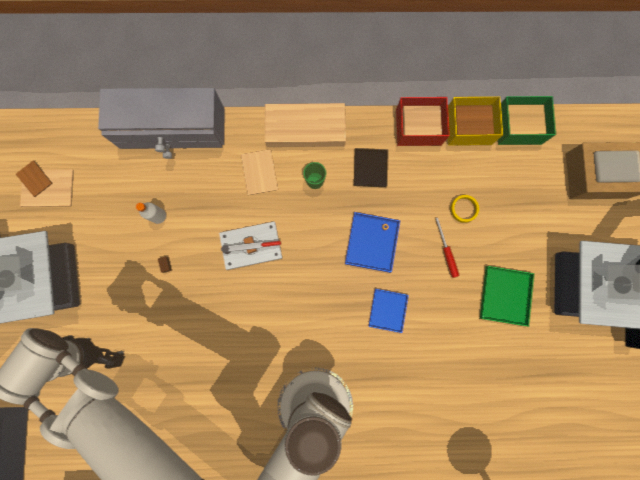

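View pics/scene.png

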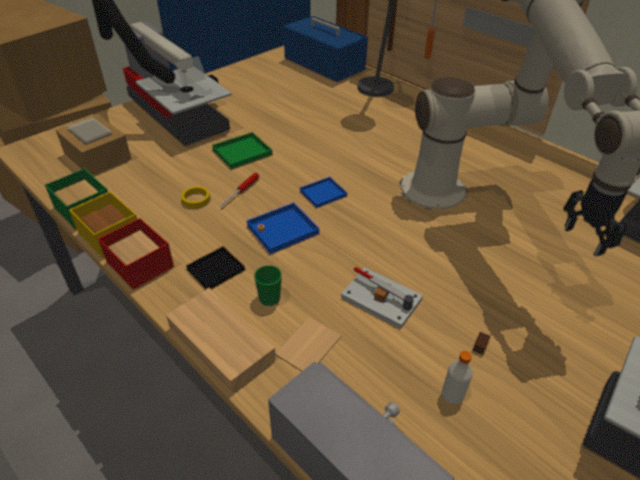

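The top view shows these candidates:
- **Blank:** the beech piece under the lever at (250,241). The look-alike is the dark block at (165,264).
- **Tray:** the large blue tray at (372,242). The others are small blue (388,310), black (371,168) and green (507,296).
- **Lever:** the post is at about (224,249) and the red handle at about (270,243).

I choose the blank in the block and the large blue tray. Next I'll move the wrist camera over the block for the close check.

Request:
play_rows([
  [0.5,-0.5,0,0,0,0,1],
  [0.8,-1,0.1,0,0,0,1],
  [0.8,-1,0.2,0,0,0,1],
])

```text
time: 1.1
tool_pos: [0.2929, 0.4318, 0.2502]
tcp_rot: [[-0.929, 0.37, -0.002], [0.37, 0.929, -0.003], [0.0, -0.003, -1.0]]
wrist_force: [0.4, -0.0, 0.4]
finger_gap: 1.001
grip_force: 0.0
```

Request:
play_rows([
  [0.4,-0.5,0,0,0,0,1],
  [0.6,-1,0.2,0,0,0,1],
  [0.6,-1,0.3,0,0,0,1],
])

```text
time: 1.4
tool_pos: [0.3532, 0.3313, 0.2812]
tcp_rot: [[-0.928, 0.372, -0.001], [0.372, 0.928, -0.002], [-0.0, -0.002, -1.0]]
wrist_force: [-0.7, -0.2, 0.3]
finger_gap: 1.002
grip_force: 0.0
```

Request:
play_rows([
  [0.3,-0.5,0.1,0,0,0,1],
  [0.6,-1,0.1,0,0,0,1],
  [0.6,-1,0.1,0,0,0,1],
])

```text
time: 1.7
tool_pos: [0.414, 0.2313, 0.292]
tcp_rot: [[-0.928, 0.372, 0.002], [0.372, 0.928, -0.001], [-0.002, -0.0, -1.0]]
wrist_force: [-0.4, 1.7, -0.5]
finger_gap: 0.999
grip_force: 0.0
```

Run:
```python
from h import *
s=r.read_state();print(s['time'],s['tool_pos'],np.round(s['tcp_rot'],3))
p=r.camera_params('wrist');R=np.array(p['R']);print('cam',-R.T@np.array(p['t']),R[2])
a=snap('wrist','w1.png')
for n,z in [('block',.018),('lever_handle',.046),('lever_hinge',.046),('blank_hole',.026),('blank_center',.026)]:
    print(n,[(np.round(d['pixel']).tolist(),round(d['p'],2),ray(d['pixel'],z,'wrist').round(3)[:2].tolist()) for d in r.tip_of(n,'wrist')][:4])
```

```text
1.7 [0.41404813 0.23126299 0.29203479] [[-0.928  0.372  0.002]
 [ 0.372  0.928 -0.001]
 [-0.002 -0.    -1.   ]]
cam [0.35168835 0.25674728 0.43354786] [ 0.24598477 -0.09953188 -0.96414983]
block [([321.0, 264.0], 0.96, [0.492, 0.204])]
lever_handle [([272.0, 300.0], 0.84, [0.503, 0.133])]
lever_hinge [([375.0, 246.0], 0.64, [0.483, 0.28])]
blank_hole [([335.0, 284.0], 0.79, [0.52, 0.214])]
blank_center [([319.0, 270.0], 0.97, [0.494, 0.203])]
```

View pics/w1.png

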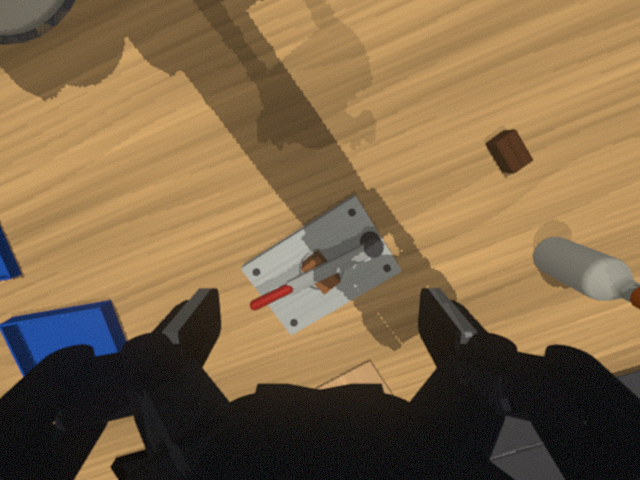

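The crop confirms the choice: the beech blank is at (322,270), crossed by the grey lever with its post at (371,243) and red handle at (271,298). The dark block at (510,152) is the decoy. Next I'll close the fingers and go down on the far (+x) side of the handle.

Request:
play_rows([
  [0.5,-0.3,-0.2,0,0,0,-1],
  [0.9,-0.7,-0.5,0,0,0,-1],
  [1,-0.95,-0.9,0,0,0,-1],
  [1,-0.95,-1,0,0,0,-1],
])

```text
time: 2.4
tool_pos: [0.5124, 0.1385, 0.189]
tcp_rot: [[-0.929, 0.369, -0.002], [0.369, 0.929, -0.001], [0.001, -0.001, -1.0]]
wrist_force: [-1.0, 0.6, -0.4]
finger_gap: 0.33
grip_force: 0.0
```

Request:
play_rows([
  [0.35,0,-0.4,0,0,0,-1],
  [0.35,0,-0.8,0,0,0,-1],
  [0.35,0,-1,0,0,0,-1],
  [0.35,0,-1,0,0,0,-1],
  [0.35,0,-1,0,0,0,-1],
  [0.35,0,-1,0,0,0,-1],
])

```text
time: 3.0
tool_pos: [0.5485, 0.1402, 0.0935]
tcp_rot: [[-0.93, 0.368, 0.004], [0.368, 0.93, 0.0], [-0.004, 0.002, -1.0]]
wrist_force: [-0.2, -0.2, 0.6]
finger_gap: -0.001
grip_force: 0.0
```

Run:
```python
from h import *
s=r.read_state();print(s['time'],s['tool_pos'],s['finger_gap'])
a=snap('wrist','w2.png')
for n,z in [('block',.018),('lever_handle',.046),('lever_hinge',.046),('blank_hole',.026),('blank_center',.026)]:
    print(n,[(np.round(d['pixel']).tolist(),round(d['p'],2),ray(d['pixel'],z,'wrist').round(3)[:2].tolist()) for d in r.tip_of(n,'wrist')][:4])
```

```text
3.0 [0.54849281 0.14016384 0.09353337] -0.000757283660917914
block [([371.0, 148.0], 0.56, [0.499, 0.195]), ([402.0, 175.0], 0.27, [0.523, 0.208])]
lever_handle [([279.0, 199.0], 0.92, [0.504, 0.133])]
lever_hinge [([514.0, 67.0], 0.91, [0.486, 0.273])]
blank_hole [([512.0, 68.0], 0.71, [0.486, 0.283])]
blank_center [([378.0, 145.0], 0.79, [0.498, 0.198])]
```

View pics/w2.png

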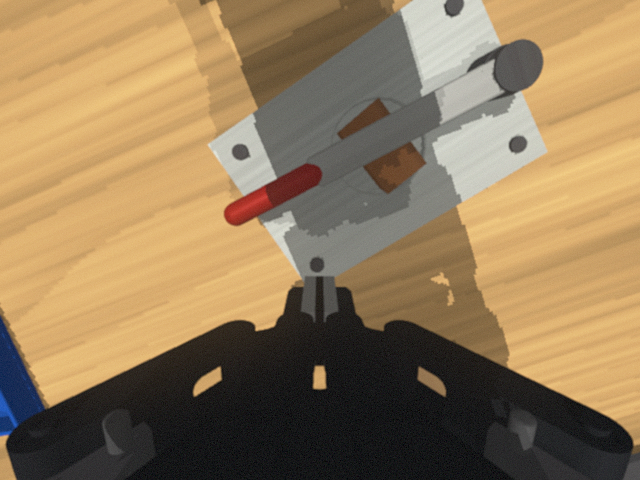

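The closed fingers sit at (318,300), clear on the far side of the red handle at (275,193), and the lever lies across the blank to its post at (518,65). Now I'll go down and swing the lever.

Request:
play_rows([
  [0,0,-0.3,0,0,0,-1],
  [0,0,-0.58,0,0,0,-1],
  [0,0,-0.58,0,0,0,-1],
  [-0.2,-0.02,-0.58,0,0,0,-1],
  [-0.45,-0.04,-0.58,0,0,0,-1],
  [-0.7,-0.05,-0.58,0,0,0,-1],
  [-0.93,-0.01,-0.58,0,0,0,-1],
])

```text
time: 4.0
tool_pos: [0.4548, 0.1383, 0.035]
tcp_rot: [[-0.929, 0.37, 0.003], [0.37, 0.929, 0.0], [-0.003, 0.001, -1.0]]
wrist_force: [0.7, -0.1, 0.6]
finger_gap: -0.002
grip_force: 0.6
```

Request:
play_rows([
  [-0.23,0.07,0,0,0,0,-1],
  [-0.45,0.18,0,0,0,0,-1],
  [-0.64,0.33,0,0,0,0,-1],
  [-0.8,0.52,0,0,0,0,-1],
  [-0.93,0.72,0,0,0,0,-1],
  [-1,0.9,0,0,0,0,-1],
])

```text
time: 4.6
tool_pos: [0.3547, 0.2294, 0.0351]
tcp_rot: [[-0.93, 0.369, 0.003], [0.369, 0.93, 0.001], [-0.003, 0.002, -1.0]]
wrist_force: [1.3, -1.1, 0.9]
finger_gap: 0.001
grip_force: 0.6
```

Request:
play_rows([
  [-0.07,0.28,0,0,0,0,-1],
  [-0.1,0.53,0,0,0,0,-1],
  [-0.06,0.77,0,0,0,0,-1],
  [0,0.96,0,0,0,0,-1],
  [0,0.96,0,0,0,0,-1],
])

```text
time: 5.1
tool_pos: [0.3559, 0.3266, 0.0353]
tcp_rot: [[-0.93, 0.367, 0.004], [0.367, 0.93, 0.002], [-0.002, 0.003, -1.0]]
wrist_force: [-0.7, -0.5, 0.6]
finger_gap: -0.002
grip_force: 0.0
```

Run:
```python
from h import *
s=r.read_state();print(s['time'],s['tool_pos'],s['finger_gap'])
a=snap('wrist');b=snap('top')
for c in ['wrist','top']:
  for n,z in [('lever_handle',.046),('lever_hinge',.046),('blank_hole',.026),('blank_center',.026)]:
    print(n,[(np.round(d['pixel']).tolist(),round(d['p'],2),ray(d['pixel'],z,c).round(3)[:2].tolist()) for d in r.tip_of(n,c)][:4])
```

```text
5.1 [0.35585286 0.32664101 0.03528603] -0.001657311565723576
lever_handle [([372.0, 307.0], 0.82, [0.362, 0.346])]
lever_hinge [([598.0, 315.0], 0.7, [0.402, 0.435])]
blank_hole [([596.0, 316.0], 0.34, [0.418, 0.447])]
blank_center []
lever_handle [([200.0, 289.0], 0.81, [0.364, 0.347])]
lever_hinge [([222.0, 249.0], 0.64, [0.485, 0.28])]
blank_hole [([246.0, 237.0], 0.71, [0.524, 0.209])]
blank_center [([251.0, 247.0], 0.48, [0.493, 0.195])]
```

Request:
play_rows([
  [0,-0.05,0.3,0,0,0,-1],
  [0,-0.1,0.7,0,0,0,0],
  [0.3,-0.4,1,0,0,0,1],
  [0.7,-0.8,1,0,0,0,1],
  [1,-1,1,0,0,0,1],
  [1,-1,1,0,0,0,1],
])

```text
time: 6.2
tool_pos: [0.4582, 0.2214, 0.1344]
tcp_rot: [[-0.928, 0.374, 0.004], [0.374, 0.928, -0.0], [-0.004, 0.001, -1.0]]
wrist_force: [0.1, 0.6, 0.6]
finger_gap: 0.843
grip_force: 0.0
```

Request:
play_rows([
  [0.15,-0.3,0.4,0,0,0,1],
  [0.15,-0.3,0.65,0,0,0,1],
  [0.15,-0.3,0.65,0,0,0,1],
  [0.15,-0.3,0.65,0,0,0,1],
])

```text
time: 6.6
tool_pos: [0.4688, 0.1947, 0.1984]
tcp_rot: [[-0.93, 0.369, 0.0], [0.369, 0.93, 0.0], [-0.0, 0.0, -1.0]]
wrist_force: [-0.1, 0.0, -1.0]
finger_gap: 1.0
grip_force: 0.0
```

Run:
```python
from h import *
s=r.read_state();print(s['time'],s['tool_pos'],s['finger_gap'],s['joints'])
a=snap('wrist','w3.png')
q=proj([.498,.197,.026],'wrist').astype(int);print(q)
x,y=max(q[0]-100,0),max(q[1]-75,0)
cv2.imwrite('pics/w3c.png',cv2.resize(a[y:y+150,x:x+200,::-1],None,fx=4,fy=4,interpolation=2));print(x,y)
for c in ['wrist']:
  for n,z in [('block',.018),('lever_handle',.046),('lever_hinge',.046),('blank_hole',.026),('blank_center',.026)]:
    print(n,[(np.round(d['pixel']).tolist(),round(d['p'],2),ray(d['pixel'],z,c).round(3)[:2].tolist()) for d in r.tip_of(n,c)][:4])
```

```text
6.6 [0.46883554 0.19474965 0.1984074 ] 0.9998488716731597 [ 1.55134494e-01  1.01691079e-02  1.82129907e+00  2.36172014e-04
  1.30969688e+00 -1.03805198e+00]
[332 245]
232 170
block [([330.0, 237.0], 0.9, [0.49, 0.198])]
lever_handle [([455.0, 35.0], 0.83, [0.366, 0.349])]
lever_hinge [([410.0, 208.0], 0.7, [0.484, 0.275])]
blank_hole [([347.0, 259.0], 0.62, [0.515, 0.206])]
blank_center [([333.0, 245.0], 0.91, [0.497, 0.198]), ([28.0, 358.0], 0.75, [0.495, -0.156])]
```

View pics/w3c.png

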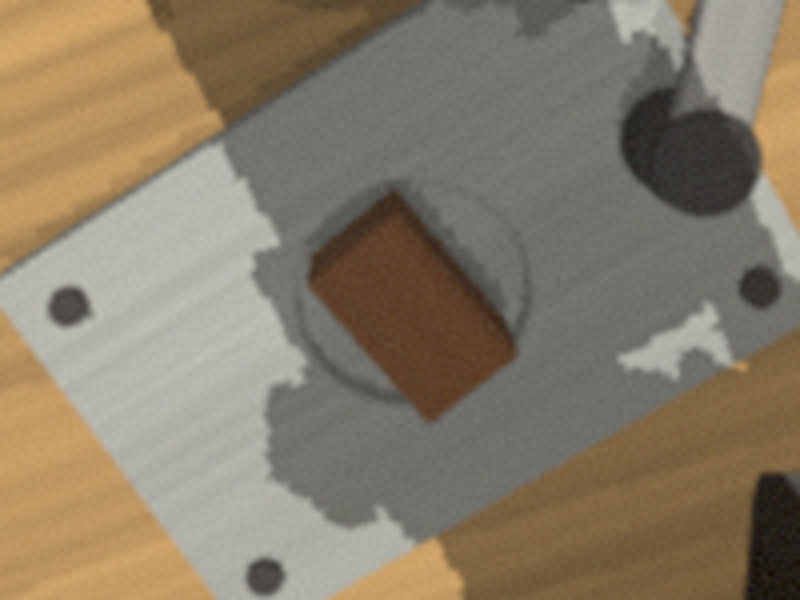

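The crop shows the lever swung clear to the upper right, and the blank free in the socket. Its top-face corners are at crop pixels (310,285), (398,212), (517,352) and (432,420). The end facing the robot (upper left) looks plain, so the hole should be at the far end. I'll compute the yaw and check that far end in the scene camera.

Run:
```python
from h import *
c=[(310,285),(398,212),(517,352),(432,420)]
P=np.array([ray((232+x/4,170+y/4),.040,'wrist') for x,y in c])[:,:2];print(P.round(4),P.mean(0))
L=(P[2]+P[3]-P[0]-P[1])/2;W=(P[1]+P[2]-P[0]-P[3])/2
print(np.linalg.norm(L),np.linalg.norm(W),np.degrees(np.arctan2(*L[::-1])),np.degrees(np.arctan2(*W[::-1])))
R=np.array(r.read_state()['tcp_rot']);print('tool y ang',np.degrees(np.arctan2(R[1,1],R[0,1])))
a=snap('scene');q=proj([.497,.198,.03],'scene').astype(int)
for n in['blank_hole','blank_center','tray','insert']: print(n,[(np.round(d['pixel']).tolist(),round(d['p'],2)) for d in r.tip_of(n,'scene')][:3])
cv2.imwrite('pics/s2.png',cv2.resize(a[q[1]-30:q[1]+30,q[0]-40:q[0]+40,::-1],None,fx=8,fy=8,interpolation=2));print(q)
```

```text
[[0.4819 0.1796]
 [0.4731 0.205 ]
 [0.5153 0.2191]
 [0.524  0.1942]] [0.4985788  0.19946688]
0.04455951403720954 0.026654963676878456 18.771826454615518 109.15675641226241
tool y ang 68.38651405041885
blank_hole [([378.0, 295.0], 0.78)]
blank_center [([381.0, 292.0], 0.52)]
tray [([283.0, 231.0], 0.87), ([218.0, 268.0], 0.84), ([322.0, 193.0], 0.59)]
insert [([262.0, 227.0], 0.48), ([380.0, 293.0], 0.2)]
[382 288]
```

View pics/s2.png

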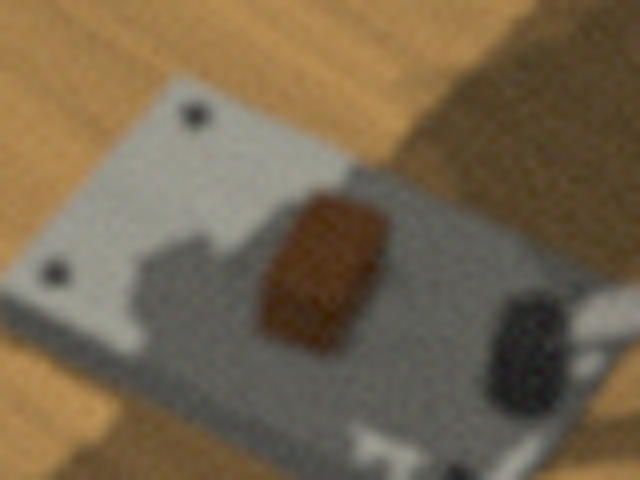

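The scene crop shows the far end face at (295,325), but it's too blurred to show a hole. I'll turn the gripper so the wrist camera sits on the far side, which also gives the grasp yaw, and look at that end from close by.

Request:
play_rows([
  [0.1,0,0,0,0,-0.1,1],
  [0.2,0.05,0,0,0,-0.2,0.3],
  [0.3,0.05,0,0,0,-0.3,0.2],
  [0.3,0.05,0,0,0,-0.4,0.2],
  [0.3,0.05,0,0,0,-0.5,0.2],
  [0.3,0.05,0,0,0,-0.6,0.2],
  [0.3,0.05,0,0,0,-0.7,0.2],
  [0.3,0.05,0,0,0,-0.8,0.2],
  [0.3,0.05,0,0,0,-0.8,0.2],
])

```text
time: 8.05
tool_pos: [0.4991, 0.1994, 0.1983]
tcp_rot: [[0.068, 0.998, -0.0], [0.998, -0.068, -0.0], [-0.0, -0.0, -1.0]]
wrist_force: [-0.6, 0.2, -0.7]
finger_gap: 0.602
grip_force: 0.0
```

Request:
play_rows([
  [0,0,0,0,0,-0.1,0.2],
  [0,0,0,0,0,-0.2,0.2],
  [0,0,0,0,0,-0.3,0.2],
  [0,0,-0.1,0,0,-0.4,0.2],
  [0,0,-0.2,0,0,-0.5,0.2],
  [0,0,-0.3,0,0,-0.6,0.2],
  [0,0,-0.4,0,0,-0.7,0.2],
  [0,0,-0.4,0,0,-0.75,0.2],
  [0,0,-0.4,0,0,-0.75,0.2],
])

```text
time: 8.95
tool_pos: [0.4989, 0.1994, 0.1579]
tcp_rot: [[0.946, 0.323, -0.001], [0.323, -0.946, -0.0], [-0.001, -0.0, -1.0]]
wrist_force: [-0.6, -0.0, 0.4]
finger_gap: 0.599
grip_force: 0.0
```

Run:
```python
from h import *
s=r.read_state();R=np.array(s['tcp_rot']);print(s['time'],s['tool_pos'],s['finger_gap'],np.degrees(np.arctan2(R[1,1],R[0,1])))
a=snap('wrist');q=proj([.4986,.1995,.026],'wrist').astype(int);print(q)
for n,z in [('blank_hole',.026),('blank_center',.026)]:
    print(n,[(np.round(d['pixel']).tolist(),round(d['p'],2),ray(d['pixel'],z,'wrist').round(3)[:2].tolist()) for d in r.tip_of(n,'wrist')][:4])
x,y=q[0]-100,q[1]-75
cv2.imwrite('pics/w4.png',cv2.resize(a[y:y+150,x:x+200,::-1],None,fx=4,fy=4,interpolation=2));print(x,y)
```

```text
8.95 [0.49888554 0.19936861 0.15788469] 0.5990431495317745 -71.16585449643529
[319 228]
blank_hole [([319.0, 199.0], 0.9, [0.522, 0.208])]
blank_center [([320.0, 225.0], 0.67, [0.502, 0.2])]
219 153
```

View pics/w4.png

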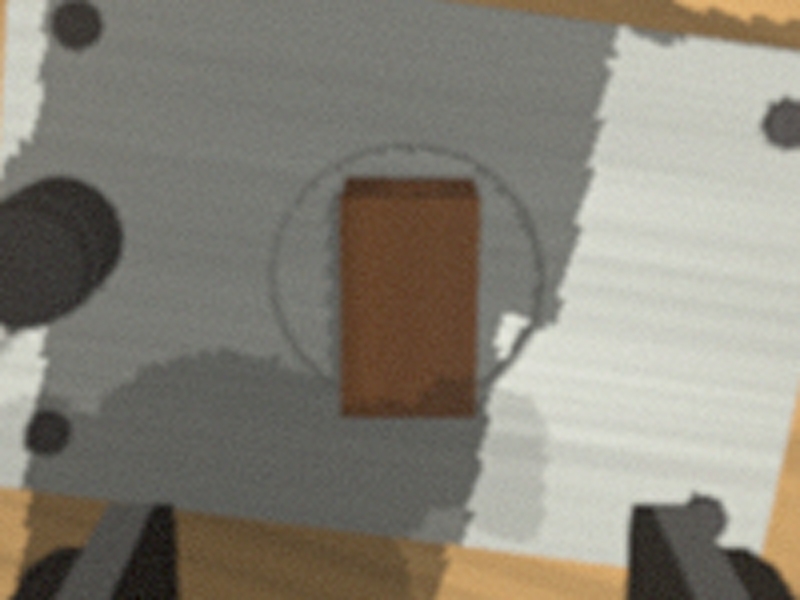

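The blank is centred between the fingers and aligned with the gripper. The far end face is the thin strip at crop rows 178–198, perhaps darker in the middle, so I'll check that numerically.

Run:
```python
from h import *
a=np.mean([snap('wrist').astype(float).mean(2) for _ in range(4)],0)
print('far');print(a[195:205,302:342:2].astype(int))
b=cv2.imread('pics/w3.png').astype(float).mean(2)
# near end: edge from crop (312,272) to (396,203), top edge face corners rectified
src=np.float32([[232+312/4,170+258/4],[232+395/4,170+190/4],[232+398/4,170+212/4],[232+310/4,170+285/4]])
M=cv2.getPerspectiveTransform(src,np.float32([[0,0],[20,0],[20,8],[0,8]]))
print('near');print(cv2.warpPerspective(b.astype(np.float32),M,(21,9)).astype(int))
```

```text
far
[[107 108 114 117 117 116 117 119 119 120 123 120 121 122 122 125 124 122
  103 111]
 [113 113 116 114 115 116 116 116 115 116 115 119 117 117 119 120 122 120
   99 104]
 [117 115 103 100 102 103 102 100 102  98 100 101 104 107 107 106 110 108
  107 100]
 [118 110  71  68  71  69  72  70  71  74  73  72  74  78  78  80  79  88
  116 109]
 [121 101  52  55  54  54  58  56  60  61  60  60  59  59  59  61  60  68
  110 117]
 [116  93  51  50  54  52  56  60  60  64  61  63  62  60  57  53  56  56
  100 119]
 [109  77  50  52  55  53  55  61  61  61  64  63  64  58  55  54  57  57
   93 121]
 [104  70  55  59  59  58  62  59  62  61  62  60  62  60  58  59  60  59
   87 120]
 [ 94  70  61  66  68  70  66  67  67  65  67  67  67  69  66  64  64  64
   82 119]
 [ 94  69  67  68  73  69  71  73  73  71  69  71  71  70  71  70  71  69
   87 123]]
near
[[59 51 54 53 54 52 54 52 52 50 52 51 51 51 50 50 45 49 50 50 66]
 [60 49 52 52 51 55 51 51 51 50 49 47 49 49 47 49 44 49 51 46 60]
 [60 50 50 51 50 51 53 51 55 52 48 49 48 47 48 51 45 50 49 45 53]
 [57 52 49 51 52 53 54 52 52 55 50 52 51 49 49 49 44 50 47 45 50]
 [54 52 54 53 56 56 52 53 52 55 52 48 55 52 51 51 48 48 47 46 50]
 [58 53 56 55 55 55 51 54 53 55 54 53 55 51 54 55 52 49 48 48 52]
 [63 59 56 57 57 59 58 55 56 56 58 58 57 54 62 59 54 52 52 50 48]
 [69 64 59 61 60 64 62 62 61 58 64 62 60 62 62 62 59 59 58 54 48]
 [78 66 64 66 64 68 67 65 64 65 65 65 66 69 64 63 67 62 63 58 56]]
```

The far end's strip has a distinct central patch about half the face wide, while the near end is uniform. The networks also place the hole at the far end every time, so I'll grasp, lift and check again.

Request:
play_rows([
  [0,0,-0.4,0,0,0,0.2],
  [0,0,-0.8,0,0,0,0.2],
  [0,0,-1,0,0,0,0.2],
  [0,0,-1,0,0,0,0.2],
])

```text
time: 9.7
tool_pos: [0.4961, 0.1989, 0.0549]
tcp_rot: [[0.946, 0.324, -0.007], [0.324, -0.946, -0.001], [-0.007, -0.001, -1.0]]
wrist_force: [0.2, -0.1, -0.5]
finger_gap: 0.597
grip_force: 0.0
```

Request:
play_rows([
  [0,0,-0.2,0,0,0,0.2],
  [0,0,-0.37,0,0,0,0.2],
  [0,0,-0.37,0,0,0,0.2],
  [0,0,-0.37,0,0,0,-0.5],
  [0,0,-0.37,0,0,0,-1],
  [0,0,-0.37,0,0,0,-1],
  [0,0,-0.37,0,0,0,-1],
  [0,0,-0.37,0,0,0,-1],
  [0,0,-0.37,0,0,0,-1],
], grip_force=50)

```text
time: 10.6
tool_pos: [0.5009, 0.1997, 0.0234]
tcp_rot: [[0.946, 0.323, 0.004], [0.323, -0.946, 0.001], [0.004, 0.001, -1.0]]
wrist_force: [-1.6, -0.6, 6.7]
finger_gap: 0.312
grip_force: 50.9
```

Gripped at 50 N, gap about 27 mm. Next I'll lift it.

Request:
play_rows([
  [0,0,0.2,0,0,0,-1],
  [0,0,0.5,0,0,0,-1],
  [0,0,0.9,0,0,0,-1],
  [0,0,1,0,0,0,-1],
  [0,0,1,0,0,0,-1],
])

```text
time: 11.1
tool_pos: [0.5009, 0.1997, 0.1238]
tcp_rot: [[0.946, 0.323, 0.005], [0.323, -0.946, 0.001], [0.005, 0.001, -1.0]]
wrist_force: [0.7, -0.3, -1.0]
finger_gap: 0.318
grip_force: 50.1
```

Request:
play_rows([
  [0,-0.2,0.4,0,0,0,-1],
  [0,-0.6,0.8,0,0,0,-1],
  [0,-0.9,1,0,0,0,-1],
  [0,-0.9,1,0,0,0,-1],
  [0,-0.9,1,0,0,0,-1],
])

```text
time: 11.6
tool_pos: [0.4985, 0.109, 0.2199]
tcp_rot: [[0.947, 0.322, -0.002], [0.322, -0.947, 0.0], [-0.002, -0.001, -1.0]]
wrist_force: [-0.7, -0.3, -0.4]
finger_gap: 0.311
grip_force: 50.1
```

Run:
```python
from h import *
s=r.read_state();R=np.array(s['tcp_rot']);print(s['time'],s['tool_pos'],s['finger_gap'],s['grip_force'],s['joints'])
a=snap('wrist')
for n in ['blank_hole','blank_center']: print(n,[(np.round(d['pixel']).tolist(),round(d['p'],2)) for d in r.tip_of(n,'wrist')][:4])
b=snap('scene');print('scene',[(np.round(d['pixel']).tolist(),round(d['p'],2)) for d in r.tip_of('blank_hole','scene')][:3])
q=proj(s['tool_pos'],'scene').astype(int)
wc=a[200:400,220:420,::-1];sc=b[q[1]-40:q[1]+40,q[0]-40:q[0]+40,::-1]
cv2.imwrite('pics/w5.png',np.hstack([cv2.resize(wc,(400,400),interpolation=2),cv2.resize(sc,(400,400),interpolation=2)]))
t=snap('top')
for n in ['tray','insert']: print(n,[(np.round(d['pixel']).tolist(),round(d['p'],2),ray(d['pixel'],0,'top').round(3)[:2].tolist()) for d in r.tip_of(n,'top')][:4])
hsv=cv2.cvtColor(t,cv2.COLOR_RGB2HSV);m=cv2.inRange(hsv,(105,120,60),(130,255,255))
cs=[c for c in cv2.findContours(m,0,2)[0] if cv2.contourArea(c)>300]
for c in cs: x=cv2.minAreaRect(c);print(x,ray(x[0],.012,'top').round(3))
```

```text
11.6 [0.49854468 0.10903583 0.2199481 ] 0.31052748416916875 50.111655592918396 [-2.21246025e-02 -6.52743005e-05  1.78788335e+00  4.63690429e-04
  1.35572429e+00  1.22116028e+00]
blank_hole [([320.0, 252.0], 0.89)]
blank_center [([319.0, 295.0], 0.82)]
scene [([357.0, 223.0], 0.73), ([364.0, 220.0], 0.67)]
tray [([371.0, 245.0], 0.9, [0.498, -0.19]), ([371.0, 166.0], 0.8, [0.76, -0.198]), ([387.0, 308.0], 0.62, [0.296, -0.234]), ([504.0, 294.0], 0.58, [0.33, -0.613])]
insert [([386.0, 229.0], 0.5, [0.549, -0.239])]
((387.8648376464844, 310.3108215332031), (32.715396881103516, 38.4693603515625), 9.462322235107422) [ 0.287 -0.235  0.012]
((372.2240295410156, 241.7679901123047), (45.97355651855469, 52.23454666137695), 10.304845809936523) [ 0.506 -0.192  0.012]
```

View pics/w5.png

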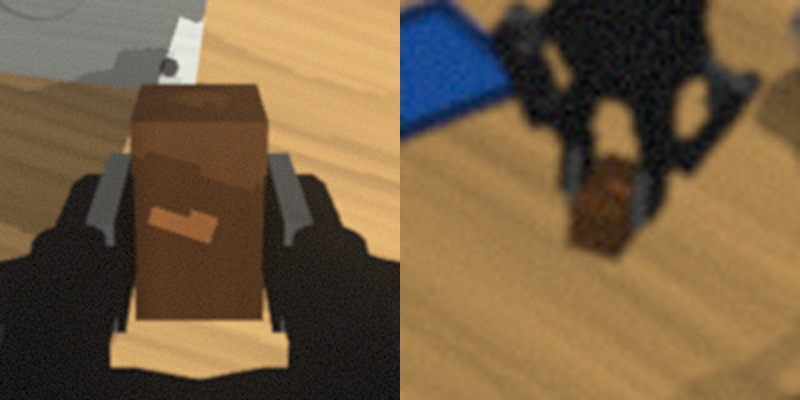

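The blank is held firmly. The end facing the wrist camera (left panel, rows 85–122) shows no obvious hole, and the scene crop (right) is too coarse to tell. I'll stretch the contrast on that end face.

Run:
```python
from h import *
a=np.mean([snap('wrist').astype(float) for _ in range(6)],0)
# end face: crop px/2+offset : corners
src=np.float32([[220+140/2,200+86/2],[220+257/2,200+86/2],[220+267/2,200+122/2],[220+132/2,200+122/2]])
M=cv2.getPerspectiveTransform(src,np.float32([[0,0],[300,0],[300,300],[0,300]]))
w=cv2.warpPerspective(a.astype(np.float32),M,(300,300))
g=cv2.resize(w.mean(2),(14,14),interpolation=cv2.INTER_AREA);print(g.astype(int))
o=np.clip((w-w.min())/(np.percentile(w,99)-w.min())*255,0,255)[:,:,::-1]
c=a[195:365,235:405,::-1];c=np.clip(c*2,0,255)
cv2.imwrite('pics/w6.png',np.hstack([o,cv2.resize(c,(300,300))]).astype(np.uint8))
```

```text
[[58 54 54 55 56 55 56 56 56 57 60 62 62 71]
 [56 54 54 55 57 57 59 59 59 59 61 62 62 70]
 [55 55 56 57 60 64 65 64 64 63 64 62 62 71]
 [55 56 56 58 63 66 67 67 68 67 63 61 62 70]
 [55 56 56 60 64 67 68 67 69 68 64 61 62 69]
 [56 56 56 60 64 68 69 67 69 67 63 61 62 69]
 [56 56 55 58 62 67 68 62 68 66 62 61 62 69]
 [56 55 54 57 57 62 66 58 64 66 60 61 61 67]
 [55 54 54 56 56 57 61 58 60 64 60 61 61 66]
 [54 54 53 55 57 57 58 58 60 61 60 61 61 66]
 [54 53 55 57 60 59 58 59 59 60 60 61 61 64]
 [53 54 56 59 59 59 59 59 59 59 60 60 60 63]
 [52 55 57 59 59 59 59 59 59 59 60 60 60 64]
 [58 61 64 64 63 64 63 63 64 65 64 64 65 68]]
```

View pics/w6.png

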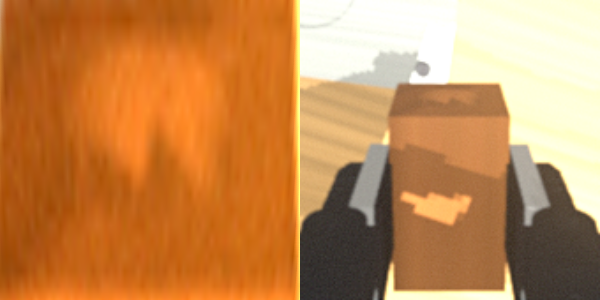

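There is a rounded, brighter patch about half the face wide in the middle. It could be the lit wall inside the bore or just a sun patch. I'll carry the blank over the tray, tilt that end up as the networks indicate, and check it face-on from the top camera.

Request:
play_rows([
  [0,-0.2,0.1,0,0,-0.09,-1],
  [0.02,-0.5,0.1,0,0,-0.18,-1],
  [0.03,-0.8,0.1,0,0,-0.26,-1],
  [0.03,-1,0.1,0,0,-0.35,-1],
  [0.03,-1,0.1,0,0,-0.44,-1],
])

```text
time: 12.8
tool_pos: [0.5023, 0.0071, 0.2314]
tcp_rot: [[0.932, -0.363, 0.0], [-0.363, -0.932, -0.001], [0.001, 0.001, -1.0]]
wrist_force: [-0.2, 0.4, -1.2]
finger_gap: 0.315
grip_force: 50.1
```

Request:
play_rows([
  [0,-0.3,0,0,0,0,-1],
  [0.03,-0.7,0,0,0,0,-1],
  [0.05,-1,0,0,0,0,-1],
])

```text
time: 13.1
tool_pos: [0.5071, -0.0923, 0.2315]
tcp_rot: [[0.935, -0.354, 0.001], [-0.354, -0.935, -0.001], [0.001, 0.0, -1.0]]
wrist_force: [0.0, 0.6, -0.9]
finger_gap: 0.314
grip_force: 50.1
```

Request:
play_rows([
  [0,-0.3,0,0,0,0,-1],
  [0,-0.7,0,0,0,0,-1],
  [0,-1,0,0,0,0,-1],
  [0,-1,0,0,0,0,-1],
])

```text
time: 13.5
tool_pos: [0.5069, -0.1941, 0.2313]
tcp_rot: [[0.934, -0.358, 0.0], [-0.358, -0.934, -0.001], [0.001, 0.001, -1.0]]
wrist_force: [-0.4, 0.7, -1.0]
finger_gap: 0.311
grip_force: 50.1
```

Request:
play_rows([
  [0,0,0,-0.036,-0.094,0,-1],
  [0,0,0,-0.071,-0.187,0,-1],
  [0,0,0,-0.107,-0.281,0,-1],
  [0,0,0,-0.142,-0.374,0,-1],
  [0,0,0,-0.178,-0.468,0,-1],
  [0,0,0,-0.178,-0.468,0,-1],
  [0,0,0,-0.178,-0.468,0,-1],
])

```text
time: 14.2
tool_pos: [0.5057, -0.1888, 0.2291]
tcp_rot: [[0.662, -0.354, 0.661], [-0.251, -0.935, -0.25], [0.706, -0.001, -0.708]]
wrist_force: [-0.3, 0.0, -0.1]
finger_gap: 0.312
grip_force: 50.1
```

Run:
```python
from h import *
s=r.read_state();R=np.array(s['tcp_rot']);print(s['time'],s['tool_pos'],R.round(3),s['finger_gap'],s['grip_force'],s['joints'].round(2))
```

```text
14.2 [ 0.5057276  -0.18882924  0.22910164] [[ 0.662 -0.354  0.661]
 [-0.251 -0.935 -0.25 ]
 [ 0.706 -0.001 -0.708]] 0.3116802681262823 50.101301819086075 [-0.73 -0.5   2.35  0.48  0.59  0.89]
```

The arm can't tilt fully outward here because joint 5 runs into its lower limit. I'll yaw the tool to the left first, so that joint 4 carries the tilt, then finish tilting.

Request:
play_rows([
  [0,0,0,0,0,0.08,-1],
  [0,0,0,0,0,0.16,-1],
  [0,0,0,0,0,0.24,-1],
  [0,0,0,0,0,0.32,-1],
  [0,0,0,0,0,0.4,-1],
  [0,0,0,0,0,0.48,-1],
  [0,0,0,0,0,0.55,-1],
  [0,0,0,0,0,0.62,-1],
  [0,0,0,0,0,0.62,-1],
  [0,0,0,0,0,0.62,-1],
])

```text
time: 15.2
tool_pos: [0.5076, -0.1909, 0.2315]
tcp_rot: [[0.579, 0.573, 0.58], [0.405, -0.82, 0.405], [0.707, 0.0, -0.707]]
wrist_force: [-0.2, -0.2, -1.5]
finger_gap: 0.314
grip_force: 50.1
```

Run:
```python
from h import *
s=r.read_state();R=np.array(s['tcp_rot']);print(s['time'],s['tool_pos'],R.round(3),s['finger_gap'],s['grip_force'],s['joints'].round(2))
```

```text
15.2 [ 0.50758624 -0.19087475  0.23153161] [[ 0.579  0.573  0.58 ]
 [ 0.405 -0.82   0.405]
 [ 0.707  0.    -0.707]] 0.3144578194064762 50.10474532842636 [-1.03 -0.06  2.01  0.81  1.35 -0.32]
```

Request:
play_rows([
  [0,0,0,0.057,-0.082,0,-1],
  [0,0,0,0.114,-0.164,0,-1],
  [0,0,0,0.172,-0.246,0,-1],
  [0,0,0,0.229,-0.328,0,-1],
  [0,0,0,0.286,-0.41,0,-1],
  [0,0,0,0.286,-0.41,0,-1],
  [0,0,0,0.286,-0.41,0,-1],
  [0,0,0,0.286,-0.41,0,-1],
])

```text
time: 16.0
tool_pos: [0.5075, -0.1905, 0.2322]
tcp_rot: [[-0.001, 0.574, 0.819], [0.005, -0.819, 0.574], [1.0, 0.004, -0.002]]
wrist_force: [-0.7, -0.7, -0.4]
finger_gap: 0.315
grip_force: 50.1
```

Run:
```python
from h import *
s=r.read_state();R=np.array(s['tcp_rot']);print(s['time'],s['tool_pos'],R.round(3),s['finger_gap'],s['grip_force'],s['joints'].round(2))
P=np.array(s['tool_pos']);L=R[:,0];C=P-.003*R[:,2]
for c,k in [('top',12),('scene',20)]:
    a=np.mean([snap(c).astype(float) for _ in range(4)],0)
    for n in ['blank_hole','blank_center','insert','tray']: print(c,n,[(np.round(d['pixel'],1).tolist(),round(d['p'],2)) for d in r.tip_of(n,c)][:3])
    q=proj(C+.023*L,c).round().astype(int);print(c,'top end at',q)
    print(a.mean(2)[q[1]-9:q[1]+10,q[0]-9:q[0]+10].astype(int))
    w=cv2.resize(np.clip(a[q[1]-k:q[1]+k,q[0]-k:q[0]+k,::-1]*1.4,0,255).astype(np.uint8),(400,400),interpolation=2)
    o=w if c=='top' else np.hstack([o,w])
cv2.imwrite('pics/e7.png',o)
```

```text
16.0 [ 0.5075476  -0.19053306  0.23221127] [[-0.001  0.574  0.819]
 [ 0.005 -0.819  0.574]
 [ 1.     0.004 -0.002]] 0.31497694729833975 50.138448625802994 [-1.23  0.35  2.09  1.36  1.74 -0.89]
top blank_hole [([383.6, 229.0], 0.63)]
top blank_center [([372.1, 242.3], 0.58), ([383.9, 229.7], 0.52)]
top insert []
top tray [([505.3, 296.1], 0.84), ([384.4, 309.5], 0.77), ([371.3, 169.3], 0.7)]
top top end at [383 230]
[[ 84  86 102 117 120 120 117 115 114 115 115 110 105 104 102 101 101  97
   93]
 [ 83  84  98 113 115 116 114 107  92  91 101 116 116 116 115 117 115 112
  102]
 [ 82  83  87  88  90  90  90  88  86  89  93 106 119 118 118 117 118 118
  117]
 [ 84  83  83  85  84  84  82  86  94 104 109 106 106 103 104 116 118 119
  118]
 [ 88  84  83  84  84  82  85  92 103 110 112 105  95  94  94 102 114 116
  117]
 [106  89  82  83  85  89  95 102 104 110 113 107  97  88  97  91  91  96
  107]
 [116 105  87  86  90 100 104 102 103 107 110 111 108 115 127 112  87  82
   88]
 [117 117 105  93  99 104 102  96  87  87  94 103 110 123 153 153 101  74
   75]
 [119 114 110 103 102 101  96  79
[... 1957 characters left out ...]
  70  57  52  56  54  64  72  76  75  89 104
  108]
 [ 92  76  59  65  81  86  80  69  54  49  51  55  63  70  67  65  87 105
  101]
 [111  88  69  75  82  81  76  68  63  59  61  67  69  69  61  62  88 104
   95]
 [110  92  72  81  75  64  61  65  59  64  65  68  67  63  59  72  96 105
   82]
 [112  90  72  74  63  50  47  47  48  49  49  54  55  53  54  80 104  97
   67]
 [113  91  65  64  54  44  42  44  39  42  40  41  42  43  51  78  95  82
   49]
 [115  95  66  57  52  39  41  39  42  43  40  40  42  41  45  64  76  63
   36]
 [118 107  84  64  50  46  45  38  45  39  37  41  45  38  43  55  59  53
   34]
 [122 117 105  82  57  47  39  42  40  43  44  43  40  39  43  52  57  52
   39]]
```

View pics/e7.png

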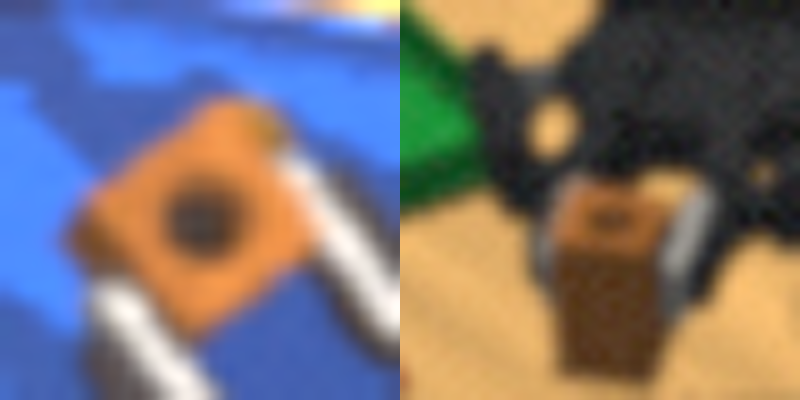

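The hole is confirmed facing up: a dark round mouth at (200,220) in the top-camera panel and at (610,215) in the scene panel. Now I'll lower it to about 18 cm.

Request:
play_rows([
  [0,0,-0.2,0,0,0,-1],
  [0,0,-0.4,0,0,0,-1],
  [0,0,-0.6,0,0,0,-1],
  [0,0,-0.7,0,0,0,-1],
  [0,0,-0.7,0,0,0,-1],
  [0,0,-0.7,0,0,0,-1],
  [0,0,-0.7,0,0,0,-1],
  [0,0,-0.7,0,0,0,-1],
  [0,0,-0.7,0,0,0,-1],
])

```text
time: 17.7
tool_pos: [0.5072, -0.1907, 0.1618]
tcp_rot: [[-0.003, 0.573, 0.82], [0.002, -0.82, 0.573], [1.0, 0.003, 0.001]]
wrist_force: [0.5, 0.8, -0.9]
finger_gap: 0.317
grip_force: 50.1
```

Run:
```python
from h import *
s=r.read_state();R=np.array(s['tcp_rot']);print(s['time'],s['tool_pos'],R.round(3),s['finger_gap'],s['grip_force'],s['wrist_force'],np.abs(s['qvel']).max())
snap('top');snap('scene')
for c,n,z in [('top','lever_handle',.046),('top','lever_hinge',.046),('top','blank_hole',.185),('scene','blank_hole',.185),('scene','tray',0)]: print(n,[(np.round(d['pixel']).tolist(),round(d['p'],2),ray(d['pixel'],z,c).round(3)[:2].tolist()) for d in r.tip_of(n,c)][:2])
```

```text
17.7 [ 0.50719176 -0.19073853  0.16179377] [[-0.003  0.573  0.82 ]
 [ 0.002 -0.82   0.573]
 [ 1.     0.003  0.001]] 0.31721919862013126 50.138701647520065 [ 0.53678104  0.79447139 -0.89556539] 0.004948499844755076
lever_handle [([201.0, 289.0], 0.57, [0.365, 0.344])]
lever_hinge [([223.0, 247.0], 0.93, [0.494, 0.277])]
blank_hole [([379.0, 236.0], 0.44, [0.502, -0.192]), ([313.0, 179.0], 0.42, [0.667, -0.007])]
blank_hole [([281.0, 180.0], 0.7, [0.506, -0.189])]
tray [([322.0, 193.0], 0.87, [0.29, -0.235]), ([217.0, 269.0], 0.87, [0.753, -0.189])]
```

The blank is still, centred over the tray with its hole up, and the lever is open at about 2.2 rad. Handing in.

```bash
python3 -c "
from rig import r
print(r.finish_job())"
```

```text
the job is handed in; nothing more can be done
None
```

I handed the job in at about 18 s with the lever open at about 2.2 rad and the blank held still, hole up, about 18.5 cm above the bench over the middle of the large blue tray; the hand-in returned no verdict.

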